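# Check the oil of a gear unit with its dipstick

### The job

Check the oil in the grey gear unit: slide its sheet-metal guard fully open by the knob, pick up the wiped dipstick and push it down the sloping dip tube until its collar sits on the rim, then draw it out again. Leave the guard open in case oil has to be topped up, and finish while holding the dipstick motionless in the gripper, level, with its tip over the drip tray and clear above it, so that the mark can be read; the dipstick must never touch the tray, and the marker, oilstone and hex key stay where they are.

Things in the scene. Friction and masses are not known exactly. Their poses are not given: they have to be found in the camera images.
- gear_unit: grey gear unit with finned motor, fixed. Origin: middle of the housing, on the bench. Own x along the guard's track (away from the robot at yaw 0), y toward the motor (left), z up. Housing x -80..80 mm, y -70..85 (motor to 190), flat top z 120, tracks, breather and terminal box to 141; shaft stub at x -122. Its -y side is a sloped face from y -30, z 120 down to y -70, z 63, with the port at x -35
- dip_tube: mouth of the dip tube: steel rim of 25 mm outside diameter, 6 mm off the sloped face, bore 14 mm, deeper than the rod is long. Origin: centre of the rim's outer face, where the collar comes to rest. Own z points out along the tube, 35 degrees above level, toward the unit's -y. Covered by the guard while that is shut
- guard (a joint): slide of the guard along its track, m: 0 shut over the port, 0.075 fully open at its stop; it grows along the unit's +x. Friction about 1.5 N, stays where it is left; starts within 12 mm of shut
- guard_knob (a point): gripping point on the axis of the guard's upright black knob (22 mm diameter, from 23 mm below this point, where it stands on the guard's flat top strip, to 10 mm above); it moves with the guard, whose sheet is 62 mm wide along the track with the knob in its middle
- dipstick: loose dipstick, 234 mm, 0.16 kg, lying level on the bench. Origin: on its axis in the collar's seating face, 12 mm above the bench at the start. Own +x points to the tip: steel rod of 8 mm diameter, x 0..130 mm, last 10 mm tapered to 4 mm; collar of 24 mm diameter, x -8..0; black flat-sided handle x -88..-8, 18 mm wide (y), 24 mm high (z), gripped across its width; wire loop to x -104
- dipstick_tip (a point): the end of the rod, 130 mm from the collar's seating face; the marks are two dark rings 18 and 42 mm from it
- drip_tray: loose blue open tray, 60 mm (own x) by 150 mm (own y), 24 mm high. Origin: centre of its underside
- marker: felt marker lying on the bench, 128 mm long, to be left alone; origin: centre of its underside
- oilstone: two-layer oilstone, 42 x 125 x 22 mm, to be left alone; origin: centre of its underside
- hex_key: black hex key, 39 x 114 x 9 mm, to be left alone; origin: centre of its underside

How it is judged:
On the way, in this order (a step that is already met when the one before it is completed fails the run):
1. the guard is fully open (within 7 mm of its stop) (value of joint guard above 0.068 m), for 0.2 s.
2. the dipstick is home in the dip tube, its collar on the rim (within 3 mm) (z of dipstick in the frame of dip_tube below 0.003 m and distance between dipstick and dip_tube below 0.007 m and z of dipstick_tip in the frame of dip_tube below -0.12 m), for 0.2 s.
3. the dipstick is drawn out, its tip clear of the rim (z of dipstick_tip in the frame of dip_tube above 0.01 m), for 0.1 s.
At the end, for the whole second after the job is handed in: Dipstick held still in the gripper, touching neither unit nor tray, level within 7 degrees, tip above the tray's outline, tip and collar over 5 cm above the bench (tip under 35 cm); guard open over 60 mm; tray flat; marker, oilstone and hex key moved less than 2 cm (value of joint guard above 0.06 m and angle between dipstick's own x axis and vertical between 1.45 and 1.69 rad and x of dipstick_tip in the frame of drip_tray between -0.03 and 0.03 m and y of dipstick_tip in the frame of drip_tray between -0.075 and 0.075 m and height (world z) of dipstick_tip between 0.05 and 0.35 m and height (world z) of dipstick above 0.05 m and contact force between the fingers and dipstick above 1 N and contact force between dipstick and gear_unit below 0.2 N and angle between drip_tray's own z axis and vertical below 0.05 rad and distance of each of marker, oilstone, hex_key from where it was at the start of the episode below 0.02 m and linear speed of dipstick below 0.02 m/s and angular speed of dipstick below 0.1 rad/s); the arm keeps its last pose, push and grip.
It fails at once if the dipstick touches the drip tray (contact force between dipstick and drip_tray above 0.3 N).
It fails at once if the marker, oilstone or hex key is pushed away by more than 2 cm (distance of any of marker, oilstone, hex_key from where it was at the start of the episode above 0.02 m).
It also fails if it takes over 59 s, if anything falls off the work surface, if the arm or the gripper's body presses on something with over 40 N, if the wrist force passes 120 N, or if a joint passes its speed limit or range.

### The arm

A 6-joint arm with a two-finger parallel gripper is mounted at the origin on a cart in front of the work surface, level with it; the furniture and walls round the work are solid. World frame = base frame: x ahead of the robot, y to its left, z up, the work surface at z = 0. Lengths are in m, angles in rad, forces in N, time in s.
With the tool pointing down it reaches from about 0.35 to 0.775 m from the base axis. Payload 5.5 kg.
Tool frame: the origin (TCP) lies where the fingers leave the gripper's body, on its centre line; the fingertips stand env.tip_reach ahead of it and the grasp point (between the pads) lies 54 mm ahead of it (env.tip_reach is the distance from the TCP to the fingertips, in m); z points along the fingers, y is the line along which they close (so a half turn about z gives the same grasp; the last joint's range is limited). The gripper opens to 85 mm and grips with 20 to 120 N. Pads are 22 mm wide; open, the fingers measure 114 mm over their backs; the gripper's body (76 mm by 85 mm) begins 54 mm behind the grasp point. The pads swing forward as they close: fully open they stand 13 mm farther back than shut.
Start: joints at [-1.456, 0.313, 0.046, 1.304, 0, 1.431], TCP at [0.145, -0.556, 0.304] pointing down, gripper open.
Joint ranges: [-2.76, 2.76], [-0.86, 1.69], [-1.03, 1.26], [-2.2, 2.34], [-1.47, 1.5], [-3.14, 3.14]. Speed limits (rad/s): [2.57, 2.57, 3.14, 3.14, 3.14, 3.14].

### API

Orientations are given as a unit quaternion [w, x, y, z].
In Python, from workcell import status, optics, hand_in, env gives the robot as it stands.
- The arm moves only by the shell command python3 -m handwheel 'ROWS' [FORCE]. ROWS is a JSON object whose one key "deltas" holds a list of rows, each a list of 5 numbers: the opening, from -1 (shut) to 1 (fully open), then the shift along the tool's x, y, z in units of 40 mm (1.0 is 40 mm), then the turn about the tool's z in units of 10 degrees (1.0 is 10 degrees). In form: {"deltas": [[jaw, x, y, z, roll], ...]}. A call has 1 to 20 rows; each row shifts and turns the commanded pose from where the row before left it, along the tool's axes as they then stand; what a row does not reach is not made up. A row lasts 1/8 s, in which the tool goes at most 62.5 mm and 10.7 degrees, less where a joint would pass 70% of its speed; a pose out of reach is approached as far as the arm can. A call is refused whole if a number of a shift passes 1 or a number of a turn 1, either way. A call with a gripper value outside its range is refused whole. The fingers move at their own pace and stop on an object; FORCE is the grip in N (left out, the last holds). Time passes only in rows, so rows that do not move let the fingers close. It gives the time, the measured TCP pose, the force, the opening and the grip force at its end, in the units of the state.
- status.get_state(): the state, without advancing time (a new reading comes with each control period).
- optics.read_camera(name): name is "side" or "top" or "wrist"; returns a dict with "frame" (384x512x3 uint8, red, green, blue), "depth" (384x512 float32, m along the optical axis (not along the pixel's ray), 0 where there is no reading), "vfov" (degrees; the focal length in pixels is half the picture's height over the tangent of half this angle, whatever the lens; pixels are square), "cx", "cy" (the principal point, pixels), "origin" and "attitude" of the camera in the world. Camera axes: x right, y down, z forward; pixel columns grow to the right and rows downward; lengths in m; the calibration is good to about 2 mm. The wrist camera is an equidistant fisheye: a pixel r from the principal point sees the ray r / f radians off the axis. A picture is of the moment at which its call begins.
- hand_in(): hands the job in; it is judged then, once.
The state is a dict: "clock": time; "joint_pos": joint angles; "qvel": joint speeds; "tau": joint torques, N m; "tcp_pos": TCP position; "orientation": TCP orientation; "wrist_force": force on the tool from outside, world axes, zero at the start; "ft_torque": the same for the moment, N m; "finger_gap": finger opening in m; "grip_force": force on a finger pad.
Only numpy, scipy, OpenCV 4.12 (cv2) and the standard library are available. Lean on these libraries where they do the work, as an engineer would, in place of code of your own. Each camera call takes 0.05 s, during which the arm holds its last target. There are 200 camera calls.

## Working session

There is one attempt and no reset: what is moved stays moved. The work goes in short steps, Python scripts to look and compute and a shell command to move; the robot and the scene stay as the last step left them, time stands still between calls to the robot, and variables do not carry over. Pictures are saved under pics/ and viewed, at most 10 in all, crops included, and the job is handed in when it is done.

```bash
mkdir -p pics; ls; cat > h.py <<'E'
import numpy as np, cv2
from scipy.spatial.transform import Rotation as R
from workcell import status, optics, env
def quat(q): return R.from_quat([q[1],q[2],q[3],q[0]])
def att(a):
    a=np.array(a,float)
    return a if a.shape==(3,3) else quat(a).as_matrix()
def cam(n):
    c=optics.read_camera(n); c['name']=n
    c['f']=c['frame'].shape[0]/2/np.tan(np.radians(c['vfov'])/2)
    c['Rm']=att(c['attitude']); c['o']=np.array(c['origin'],float); return c
def rays(c,uv):
    uv=np.atleast_2d(np.array(uv,float)); x=(uv[:,0]-c['cx'])/c['f']; y=(uv[:,1]-c['cy'])/c['f']
    if c['name']=='wrist':
        r=np.hypot(x,y)+1e-12; d=np.c_[np.sin(r)*x/r,np.sin(r)*y/r,np.cos(r)]
    else: d=np.c_[x,y,np.ones_like(x)]
    return d@c['Rm'].T, d
def onplane(c,uv,z):
    d,_=rays(c,uv); return c['o']+d*((z-c['o'][2])/d[:,2])[:,None]
def cloud(c):  # HxWx3 world points, nan without depth
    h,w=c['depth'].shape; u,v=np.meshgrid(np.arange(w),np.arange(h))
    d,l=rays(c,np.c_[u.ravel(),v.ravel()]); z=c['depth'].ravel()
    P=c['o']+d*(z/l[:,2])[:,None]; P[z<=0]=np.nan; return P.reshape(h,w,3)
def save(c,n): cv2.imwrite('pics/'+n,cv2.cvtColor(c['frame'],cv2.COLOR_RGB2BGR))
E
python3 - <<'E'
from h import *
for n in ['side','top','wrist']:
    c=cam(n); save(c,n+'0.png'); np.savez(f'{n}0.npz',**c); print(n,c['o'],c['Rm'].round(3).tolist(),c['vfov'],c['cx'],c['cy'])
print(status.get_state(), env.tip_reach)
E
```

```text
pics
side [0.60740283 0.87266373 0.85508007] [[-1.0, 0.014, -0.015], [0.021, 0.636, -0.772], [-0.002, -0.772, -0.636]] 45.50798005574252 248.6309239659074 183.9258482363391
top [ 4.75116926e-01 -4.19530323e-05  1.06578551e+00] [[-0.004, -0.992, 0.125], [-1.0, 0.004, 0.006], [-0.006, -0.125, -0.992]] 42.09845442034646 252.38241762058277 190.55778368242713
wrist [ 0.22144466 -0.53712175  0.3731844 ] [[0.252, -0.92, -0.3], [-0.968, -0.24, -0.077], [-0.001, 0.309, -0.951]] 65.70646984690485 254.21220560139164 192.58083550873152
{'clock': 0.15, 'joint_pos': array([-1.45556680e+00,  3.13848899e-01,  4.52330691e-02,  1.30358642e+00,
        2.23073238e-05,  1.43116415e+00]), 'qvel': array([-0.00095712, -0.00131569,  0.00356456,  0.00065778, -0.00103016,
        0.00058122]), 'tau': array([ 1.94425687e-03, -4.81065667e+01,  2.98813570e+01,  1.39381821e-02,
       -2.02326264e-04,  5.28725607e-06]), 'tcp_pos': array([ 0.1449096 , -0.55615319,  0.30319887]), 'orientation': array([-7.02773701e-04,  9.91891426e-01,  1.27086212e-01,  1.97296853e-05]), 'wrist_force': array([ 0.22126774, -0.61551391, -0.1901321 ]), 'ft_torque': array([0.00552335, 0.01719725, 0.0042795 ]), 'grip_force': 0.0, 'finger_gap': 0.08554221114351511} 0.0726
```

```bash
python3 -c "
import cv2
a=[cv2.imread(f'pics/{n}0.png') for n in ['top','wrist']]
cv2.imwrite('pics/tw.png',cv2.resize(cv2.hconcat(a),(800,300),interpolation=cv2.INTER_AREA))"
```

```text
(no output)
```

View pics/top0.png

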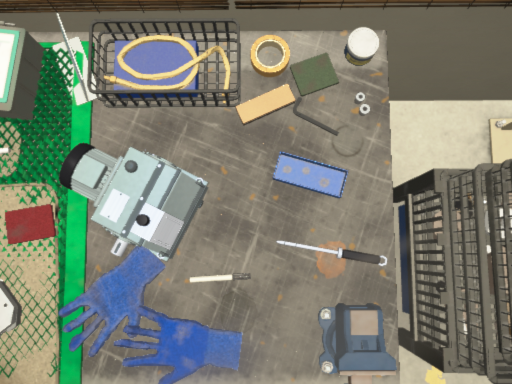

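View pics/side0.png

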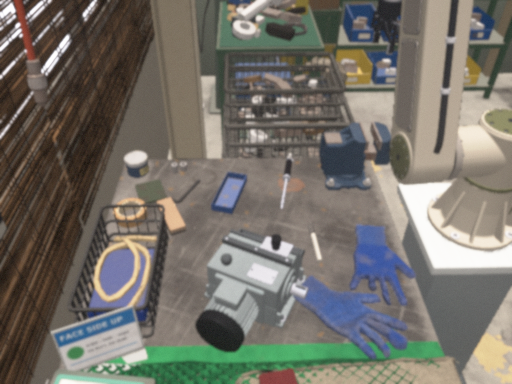

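```bash
python3 -c "
import cv2
a=cv2.imread('pics/top0.png')[130:270,50:220]; b=cv2.imread('pics/side0.png')[220:350,185:345]
f=lambda i:cv2.resize(i,(400,int(i.shape[0]*400/i.shape[1])),interpolation=cv2.INTER_CUBIC)
a,b=f(a),f(b); h=min(len(a),len(b)); cv2.imwrite('pics/crop.png',cv2.hconcat([a[:h],b[:h]]))"
python3 - <<'E'
from h import *
for n in ['top','side']:
    c=dict(np.load(n+'0.npz')); c['name']=n; P=cloud(c)
    pts={'top':[(143,220),(131,167),(150,205),(185,215),(165,165),(310,174),(370,260),(300,245),(118,247),(160,235)],'side':[(276,242),(250,243),(265,272),(230,240),(295,275)]}[n]
    for u,v in pts: print(n,u,v,P[v,u].round(4),c['frame'][v,u])
E
```

```text
top 143 220 [0.5361 0.2043 0.1612] [77 76 76]
top 131 167 [0.6376 0.2341 0.1399] [111 120 124]
top 150 205 [0.5669 0.1996 0.126 ] [234 241 248]
top 185 215 [0.552  0.141  0.0693] [128 135 130]
top 165 165 [0.6444 0.1734 0.1214] [188 208 207]
top 310 174 [ 0.6451 -0.1184 -0.0007] [136 161 216]
top 370 260 [ 0.4609 -0.2361  0.0245] [91 86 81]
top 300 245 [ 0.4923 -0.0931  0.0136] [238 242 247]
top 118 247 [0.4887 0.2712 0.0779] [128 137 139]
top 160 235 [0.5107 0.1826 0.1102] [184 184 185]
side 276 242 [0.5384 0.218  0.1586] [47 43 47]
side 250 243 [0.5916 0.1835 0.1201] [170 175 173]
side 265 272 [0.563  0.2689 0.125 ] [234 231 235]
side 230 240 [0.6347 0.1897 0.1371] [110 109 111]
side 295 275 [0.495  0.2336 0.0705] [96 98 98]
```

View pics/crop.png

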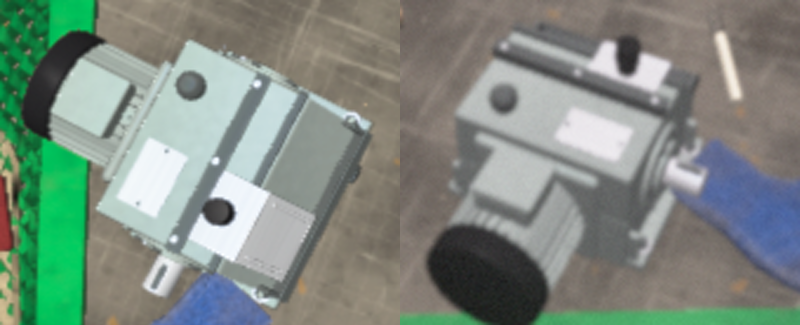

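```bash
cat > unit.py <<'E'
from h import *
T=dict(np.load('top0.npz')); T['name']='top'; S=dict(np.load('side0.npz')); S['name']='side'
PT=cloud(T); PS=cloud(S)
# sloped face, RANSAC-free: refine plane by iterated trimming
m=np.zeros(PT.shape[:2],bool); m[170:235,178:203]=1
p=PT[m]; p=p[(p[:,2]>.07)&(p[:,2]<.112)&(p[:,0]>.55)]
for i in range(8):
    c=np.median(p,0); n=np.linalg.svd(p-p.mean(0),full_matrices=False)[2][2]; n*=np.sign(n[2]); d=(p-p.mean(0))@n
    p=p[abs(d)<max(.002,2*d.std())]
yaw=np.arctan2(n[0],-n[1]); print('slope n',n.round(3),'elev',np.degrees(np.arcsin(n[2])),'yaw',np.degrees(yaw),len(p),d.std())
# knob
for c,P,roi in((T,PT,(205,235,128,160)),(S,PS,(230,256,264,290))):
    a,b,l,r=roi; g=c['frame'][a:b,l:r].max(2); q=P[a:b,l:r]
    k=(g<95)&(q[...,2]>.128); print(c['name'],'knob n',k.sum(),np.median(q[k],0).round(4),'zmax',np.nanpercentile(q[k][:,2],97))
    mm=k&(q[...,2]>np.nanpercentile(q[k][:,2],97)-.006); vv,uu=np.nonzero(mm); print(' topdisc',q[mm].mean(0).round(4),(uu.mean()+l,vv.mean()+a), np.ptp(q[mm],axis=0).round(3))
top=PT[(abs(PT[...,2]-.12)<.004)&(PT[...,1]>.09)&(PT[...,0]<.75)&(PT[...,0]>.4)]
r=cv2.minAreaRect(top[:,:2].astype(np.float32)*1000); print(r)
ex=np.array([np.cos(yaw),np.sin(yaw)]); ey=np.array([-ex[1],ex[0]])
for nm,a in(('x',ex),('y',ey)): print(nm,np.percentile(top[:,:2]@a,[.5,2,50,98,99.5]).round(4))
E
python3 unit.py
```

```text
slope n [-0.369 -0.726  0.58 ] elev 35.422764489602635 yaw -26.9351858493249 508 0.0010720289621647793
top knob n 110 [0.5363 0.2054 0.1604] zmax 0.16333526381168598
 topdisc [0.5373 0.2063 0.1608] (np.float64(141.95698924731184), np.float64(219.3548387096774)) [0.018 0.02  0.006]
side knob n 122 [0.5393 0.2163 0.1609] zmax 0.1668602179368923
 topdisc [0.5383 0.2105 0.1647] (np.float64(275.91803278688525), np.float64(237.34426229508196)) [0.017 0.024 0.006]
((587.2339477539062, 230.02957153320312), (156.07992553710938, 159.60235595703125), 63.472450256347656)
x [0.3409 0.3429 0.4229 0.4954 0.498 ]
y [0.3967 0.3994 0.4814 0.5254 0.5473]
```

```bash
cat > go.py <<'E'
# usage: go.py x y z yaw_of_tool_x_deg : roll first, then shift in tool axes (units of rows)
import sys; from h import *
s=status.get_state(); x,y,z,yaw=map(float,sys.argv[1:5])
p=np.array(s['tcp_pos']); M=quat(s['orientation']).as_matrix(); cy=np.degrees(np.arctan2(M[1,0],M[0,0]))
w=np.radians(yaw); dw=(yaw-cy+180)%360-180
Rt=np.array([[np.cos(w),np.sin(w),0],[np.sin(w),-np.cos(w),0],[0,0,-1]]).T  # rows: tool x,y,z
d=Rt.T@(np.array([x,y,z])-p) if 0 else np.array([[np.cos(w),np.sin(w),0],[np.sin(w),-np.cos(w),0],[0,0,-1]])@(np.array([x,y,z])-p)
print('clock',s['clock'],'tcp',p.round(4),'yaw',cy.round(2),'tilt',np.degrees(np.arccos(-M[2,2])).round(2),'gap',round(s['finger_gap'],4),'grip',round(s['grip_force'],1),'F',np.round(s['wrist_force'],1),'q1,q6',np.round(s['joint_pos'][[0,5]],2))
print('ROLL units',round(-dw/10,3),' SHIFT units',(d/.04).round(3))
E
python3 go.py .538 .207 .28 63
python3 - <<'E'
from h import *
T=dict(np.load('top0.npz')); T['name']='top'; P=cloud(T); f=T['frame'].astype(int)
print('vise zmax',np.nanmax(P[300:384,315:400,2]))
# tray: blue mask
hsv=cv2.cvtColor(T['frame'],cv2.COLOR_RGB2HSV); m=cv2.inRange(hsv,(100,90,60),(130,255,255)); m[:130]=0;m[215:]=0;m[:,:260]=0;m[:,400:]=0
k=max(cv2.findContours(m,0,1)[0],key=cv2.contourArea); print('tray rect on z=.024', cv2.minAreaRect((onplane(T,k[:,0],.024)[:,:2]*1000).astype(np.float32)), 'zmax',np.nanpercentile(P[m>0][:,2],95))
# dipstick: by height band around it
roi=np.zeros(m.shape,bool); roi[232:272,270:392]=1
s=roi&(P[...,2]>.005)&(P[...,2]<.05); q=P[s]; print(len(q))
dk=roi&(f.max(2)<110)&(P[...,2]>.012); q=P[dk]; print('handle',np.median(q,0),len(q)); c=q[:,:2].mean(0); dd=np.linalg.svd(q[:,:2]-c)[2][0]; t=(q[:,:2]-c)@dd; print(dd,np.degrees(np.arctan2(dd[1],dd[0])),np.percentile(t,[1,99]),c, 'z',np.percentile(q[:,2],[5,50,95]))
br=roi&(f.min(2)>150); v,u=np.nonzero(br); print('rod px',len(u),u.min(),v[u.argmin()],u.max(),v[u.argmax()])
w=onplane(T,np.c_[u,v],.014)[:,:2]; l=cv2.fitLine(w.astype(np.float32),cv2.DIST_HUBER,0,.01,.01).ravel(); print('rod dir',np.degrees(np.arctan2(l[1],l[0])),l[2:], w[u.argmin()],w[u.argmax()])
E
```

```text
clock 0.15 tcp [ 0.1449 -0.5562  0.3032] yaw 14.6 tilt 0.08 gap 0.0855 grip 0.0 F [ 0.2 -0.6 -0.2] q1,q6 [-1.46  1.43]
ROLL units -4.84  SHIFT units [21.461  0.095  0.58 ]
vise zmax 0.16051405333533542
tray rect on z=.024 ((635.3672485351562, -115.0335922241211), (143.5303497314453, 51.943214416503906), 73.66271209716797) zmax 0.021929013023842047
668
handle [ 0.46901207 -0.2180842   0.02198056] 325
[-0.18142865 -0.98340411] -100.45298551965013 [-0.0375145   0.03806521] [ 0.46833307 -0.21759172] z [0.01915831 0.02198056 0.02520913]
rod px 304 276 241 386 257
rod dir 79.45894 [ 0.4827236  -0.14052004] [ 0.50086486 -0.04292879] [ 0.46680065 -0.27204427]
```

```bash
python3 -m handwheel '{"deltas":[[1,0,0,0,-1],[1,0,0,0,-1],[1,0,0,0,-1],[1,0,0,0,-1],[1,0,0,0,-0.84],[1,0.5,0,0,0],[1,1,0,0,0],[1,1,0,0,0],[1,1,0,0,0],[1,1,0,0,0],[1,1,0,0,0],[1,1,0,0,0],[1,1,0,0,0],[1,1,0,0,0],[1,1,0,0,0],[1,1,0,0,0],[1,1,0,0,0],[1,1,0,0,0],[1,1,0,0,0]]}' 40 ; python3 go.py .538 .207 .25 63
```

```text
clock: 2.52
tcp_pos: [0.3904, -0.074, 0.3038]
orientation: [0.0, 0.853, 0.522, -0.0]
wrist_force: [0.5, -0.6, -0.2]
finger_gap: 0.0857
grip_force: 0.0
clock 2.525 tcp [ 0.3904 -0.074   0.3038] yaw 62.99 tilt 0.01 gap 0.0857 grip 0.0 F [ 0.5 -0.6 -0.2] q1,q6 [-0.39  1.65]
ROLL units -0.001  SHIFT units [7.936 0.099 1.345]
```

```bash
python3 -m handwheel '{"deltas":[[1,1,0,0,0],[1,1,0,0,0],[1,1,0,0,0],[1,1,0.1,0,0],[1,1,0,0,0],[1,1,0,0,0],[1,1,0,0,0],[1,0.8,0,0,0],[1,0.14,0,0.3,0],[1,0,0,0,0]]}' 40 ; python3 go.py .538 .207 .21 63
python3 - <<'E'
from h import *
c=cam('wrist'); save(c,'w1.png'); P=cloud(c); np.savez('w1.npz',**c)
k=(c['frame'].max(2)<95)&(P[...,2]>.14)&(P[...,2]<.175)&(np.hypot(P[...,0]-.538,P[...,1]-.207)<.03)
q=P[k]; print(k.sum(),q.mean(0),np.percentile(q,[2,98],axis=0))
t=k&(P[...,2]>np.percentile(q[:,2],90)-.004); v,u=np.nonzero(t); print('top disc',P[t].mean(0),u.mean(),v.mean(), onplane(c,[[u.mean(),v.mean()]],.163))
E
```

```text
clock: 3.78
tcp_pos: [0.5368, 0.2055, 0.2899]
orientation: [-0.0, 0.853, 0.523, -0.002]
wrist_force: [-1.2, 0.2, 0.3]
finger_gap: 0.0851
grip_force: 0.0
clock 3.775 tcp [0.5368 0.2055 0.2899] yaw 63.02 tilt 0.22 gap 0.0851 grip 0.0 F [-1.2  0.2  0.3] q1,q6 [0.23 2.27]
ROLL units 0.002  SHIFT units [0.047 0.009 1.998]
780 [0.53945623 0.20957435 0.16019854] [[0.53002564 0.198479   0.14501977]
 [0.54822761 0.21766005 0.16371409]]
top disc [0.53878571 0.20816144 0.16229134] 255.22662440570522 206.4484944532488 [[0.53892895 0.20844369 0.163     ]]
```

View pics/w1.png

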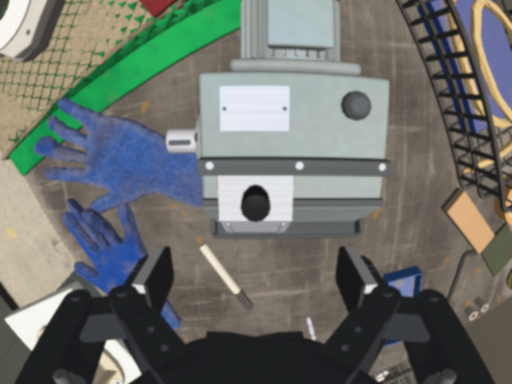

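```bash
python3 -m handwheel '{"deltas":[[1,0.09,0,0.6,0],[1,0,0,0.9,0],[1,0,0,0.5,0],[-1,0,0,0,0],[-1,0,0,0,0],[-1,0,0,0,0],[-1,0,0,0,0],[-1,0,0,0,0],[-1,0,0,0,0]]}' 40 ; python3 go.py .539 .208 .21 63
```

```text
clock: 4.95
tcp_pos: [0.54, 0.2091, 0.2133]
orientation: [0.001, 0.853, 0.522, 0.001]
wrist_force: [-1.1, -0.8, 7.5]
finger_gap: 0.0205
grip_force: 39.1
clock 4.95 tcp [0.54   0.2091 0.2133] yaw 63.0 tilt 0.13 gap 0.0205 grip 39.1 F [-1.1 -0.8  7.5] q1,q6 [0.23 2.27]
ROLL units -0.0  SHIFT units [-0.036 -0.011  0.082]
```

```bash
python3 -m handwheel '{"deltas":[[-1,0,0,-0.05,0],[-1,0,0.2,0,0],[-1,0,0.3,0,0],[-1,0,0.3,0,0],[-1,0,0.3,0,0],[-1,0,0.3,0,0],[-1,0,0.25,0,0],[-1,0,0.1,0,0],[-1,0,0,0,0]]}' 40 ; python3 go.py .539 .208 .21 63
```

```text
clock: 6.08
tcp_pos: [0.6033, 0.1768, 0.2134]
orientation: [0.0, 0.853, 0.522, 0.001]
wrist_force: [3.3, 2.8, -6.7]
finger_gap: 0.0204
grip_force: 40.1
clock 6.075 tcp [0.6033 0.1768 0.2134] yaw 62.96 tilt 0.07 gap 0.0204 grip 40.1 F [ 3.3  2.8 -6.7] q1,q6 [0.16 2.2 ]
ROLL units -0.004  SHIFT units [-0.035 -1.786  0.086]
```

Moved 71 mm; push on to the stop.

```bash
python3 -m handwheel '{"deltas":[[-1,0,0.06,0,0],[-1,0,0.06,0,0],[-1,0,0.04,0,0],[-1,0,0,0,0]]}' 40 ; python3 go.py .539 .208 .21 63
```

```text
clock: 6.58
tcp_pos: [0.6058, 0.1755, 0.2134]
orientation: [-0.002, 0.852, 0.523, -0.001]
wrist_force: [-6.1, 9.2, -1.1]
finger_gap: 0.0198
grip_force: 40.6
clock 6.575 tcp [0.6058 0.1755 0.2134] yaw 63.07 tilt 0.32 gap 0.0198 grip 40.6 F [-6.1  9.2 -1.1] q1,q6 [0.15 2.19]
ROLL units 0.007  SHIFT units [-0.035 -1.857  0.084]
```

```bash
python3 -m handwheel '{"deltas":[[-1,0,-0.07,0,0],[1,0,0,0,0],[1,0,0,0,0],[1,0,0,0,0],[1,0,0,-0.5,0],[1,0,0,-1,0],[1,-0.5,-0.5,-0.7,0],[1,-1,-0.9,0,0],[1,-1,-0.4,0,0],[1,-1,0,0,0],[1,0,0,0,0],[1,0,0,0,0]]}' 40 ; python3 go.py .539 .208 .21 63
python3 - <<'E'
from h import *
c=cam('wrist'); save(c,'w2.png'); np.savez('w2.npz',**c)
E
python3 -m handwheel '{"deltas":[[1,-0.7,0,0,0],[1,-0.7,0,0,0],[1,-0.3,0,0,0],[1,0,0,0,0],[1,0,0,0,0]]}'
python3 - <<'E'
from h import *
c=cam('wrist'); save(c,'w3.png'); np.savez('w3.npz',**c)
a=cv2.imread('pics/w2.png');b=cv2.imread('pics/w3.png'); cv2.imwrite('pics/w23.png',cv2.hconcat([a[60:384,100:400],b[60:384,100:400]]))
E
```

```text
clock: 8.07
tcp_pos: [0.4778, 0.0834, 0.3024]
orientation: [0.0, 0.853, 0.522, 0.001]
wrist_force: [-0.3, 0.5, -0.1]
finger_gap: 0.0856
grip_force: 0.0
clock 8.075 tcp [0.4778 0.0834 0.3024] yaw 62.95 tilt 0.08 gap 0.0856 grip 0.0 F [-0.3  0.5 -0.1] q1,q6 [0.01 2.05]
ROLL units -0.005  SHIFT units [ 3.469 -0.052  2.31 ]
clock: 8.75
tcp_pos: [0.447, 0.0235, 0.3019]
orientation: [-0.0, 0.852, 0.523, 0.0]
wrist_force: [-0.2, -0.4, 1.2]
finger_gap: 0.0852
grip_force: 0.0
```

View pics/w23.png

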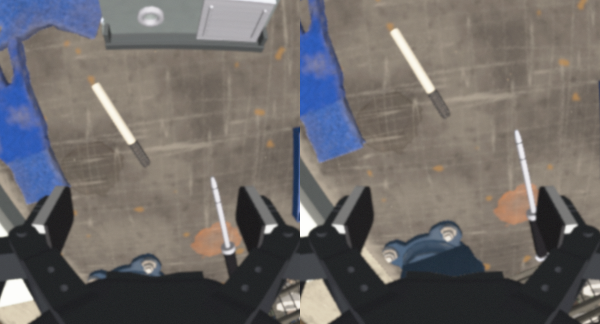

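```bash
python3 - <<'E'
from h import *
import glob
c=dict(np.load('w2.npz')); c['name']='wrist'; w3=dict(np.load('w3.npz')); w3['name']='wrist'; t=cam('top'); save(t,'top1.png')
tiles=[]
for k,(cc,(a,b,l,r)) in enumerate(((c,(50,105,215,290)),(w3,(0,60,200,300)),(t,(195,260,150,215)))):
    tiles.append(cv2.resize(cv2.cvtColor(cc['frame'][a:b,l:r],cv2.COLOR_RGB2BGR),(266,240),interpolation=cv2.INTER_CUBIC))
cv2.imwrite('pics/port.png',cv2.hconcat(tiles))
P=cloud(c); 
sub=P[55:100,225:275]; g=c['frame'][55:100,225:275].astype(int).min(2)
m=(g>185).astype(np.uint8); n,lab,st,ce=cv2.connectedComponentsWithStats(m); 
for i in range(1,n):
    if st[i,4]>15: print(st[i],ce[i]+[225,55], np.nanmedian(sub[lab==i],0))
E
```

```text
[ 15  12  22   9 122] [250.6557377   70.35245902] [0.52336688 0.17832357 0.10319292]
[18 23 14  8 78] [249.70512821  81.32051282] [0.51797617 0.17018637 0.08910548]
```

View pics/port.png

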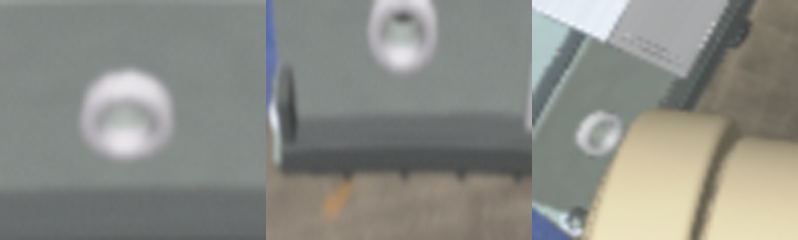

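```bash
python3 - <<'E'
from h import *
W2=dict(np.load('w2.npz')); W2['name']='wrist'; W3=dict(np.load('w3.npz')); W3['name']='wrist'; T=cam('top')
o=[];d=[]
for c,uv in((W2,(251,77)),(W3,(251.5,5.5)),(T,(167.1,231))):
    r=rays(c,uv)[0][0]; o.append(c['o']); d.append(r/np.linalg.norm(r))
def tri(idx):
    A=sum(np.eye(3)-np.outer(d[i],d[i]) for i in idx); b=sum((np.eye(3)-np.outer(d[i],d[i]))@o[i] for i in idx); return np.linalg.solve(A,b)
for idx in([0,1],[0,2],[1,2],[0,1,2]): print(idx,tri(idx).round(4))
X=tri([0,1,2])
yaw=np.radians(-26.9); ex=np.array([np.cos(yaw),np.sin(yaw),0]); ey=np.array([-ex[1],ex[0],0]); e=np.radians(35)
n=-ey*np.cos(e)+np.array([0,0,np.sin(e)]); up=np.cross(n,ex)
for c in(W2,W3,T):
    P=cloud(c).reshape(-1,3); q=P[np.linalg.norm(P-X,axis=1)<.03]; h=(q-X)@n; a=(q-X)@ex; b=(q-X)@up
    face=np.median(h[np.hypot(a,b)>.018]); rim=(h>face+.003)&(h<face+.009)&(np.hypot(a,b)<.018)
    print(c['name'],len(q),'face off',face.round(4),'rim n',rim.sum(),'h',np.percentile(h[rim],[10,50,90]).round(4),'a range',np.percentile(a[rim],[1,99]).round(4),'b',np.percentile(b[rim],[1,99]).round(4))
    p=PL=q[(np.hypot(a,b)>.018)]; 
    nn=np.linalg.svd(p-p.mean(0))[2][2]; nn*=np.sign(nn[2]); print('   face normal',nn.round(3),'elev',np.degrees(np.arcsin(nn[2])).round(1),'yaw',np.degrees(np.arctan2(nn[0],-nn[1])).round(2))
E
```

```text
[0, 1] [0.5204 0.1723 0.1032]
[0, 2] [0.5203 0.1738 0.0828]
[1, 2] [0.5178 0.1672 0.1207]
[0, 1, 2] [0.5197 0.1714 0.1045]
wrist 1944 face off -0.0107 rim n 296 h [-0.0071 -0.0052 -0.0044] a range [-0.0116  0.0111] b [-0.017   0.0052]
   face normal [-0.368 -0.726  0.581] elev 35.6 yaw -26.86
wrist 1046 face off -0.0107 rim n 293 h [-0.0063 -0.0051 -0.0041] a range [-0.0122  0.0107] b [-0.0171  0.0035]
   face normal [-0.369 -0.732  0.573] elev 35.0 yaw -26.75
top 459 face off -0.0117 rim n 72 h [-0.0081 -0.0064 -0.0049] a range [-0.0129  0.0103] b [-0.0172  0.0072]
   face normal [-0.367 -0.727  0.58 ] elev 35.4 yaw -26.76
```

```bash
python3 go.py .468 -.218 .16 79.5; python3 - <<'E'
from h import *
c=dict(np.load('w3.npz')); c['name']='wrist'; P=cloud(c); f=c['frame'].astype(int)
m=(P[...,2]>.008)&(P[...,2]<.032)&(P[...,0]>.44)&(P[...,0]<.53)&(P[...,1]>-.27)&(P[...,1]<-.03)
q=P[m]; a=np.radians(79.5); dd=np.array([np.cos(a),np.sin(a)]); pp=np.array([-dd[1],dd[0]])
s=(q[:,:2]-[.4683,-.2176])@dd; t=(q[:,:2]-[.4683,-.2176])@pp
for lo,hi in((-.03,.03),(.06,.09),(.09,.13),(.13,.17)):
    k=(s>lo)&(s<hi)&(abs(t)<.02); print(lo,k.sum(),t[k].mean() if k.any() else '',np.percentile(q[k,2],90) if k.any() else '')
k=abs(t)<.02; print('s max',np.percentile(s[k],99.5), 'collar',)
E
```

```text
clock 8.9 tcp [0.4468 0.0235 0.3018] yaw 63.05 tilt 0.0 gap 0.0851 grip 0.0 F [-0.1  0.8 -0.6] q1,q6 [-0.13  1.91]
ROLL units -1.645  SHIFT units [-5.84   1.621  3.546]
-0.03 270 0.00161119277346748 0.024769577125154724
0.06 95 -0.0009723220597187456 0.016347357543927944
0.09 147 -0.0009432542231198202 0.01644495802630678
0.13 160 -0.0008759542542805769 0.016622500442294096
s max 0.1759248724600997 collar
```

```bash
python3 -m handwheel '{"deltas":[[0.3,0,0,0,-0.85],[0.3,0,0,0,-0.8],[0.3,-1,0.27,0.2,0],[0.3,-1,0.27,0.4,0],[0.3,-1,0.27,0.5,0],[0.3,-1,0.27,0.6,0],[0.3,-1,0.27,0.7,0],[0.3,-0.84,0.27,0.7,0],[0.3,0,0,0.45,0],[0.3,0,0,0,0],[0.3,0,0,0,0]]}' 40 ; python3 go.py .468 -.218 .078 79.5
```

```text
clock: 10.28
tcp_pos: [0.468, -0.2182, 0.1605]
orientation: [0.0, 0.769, 0.64, 0.0]
wrist_force: [-0.0, -0.2, -0.9]
finger_gap: 0.0558
grip_force: 0.0
clock 10.275 tcp [ 0.468  -0.2182  0.1605] yaw 79.54 tilt 0.04 gap 0.0558 grip 0.0 F [-0.  -0.2 -0.9] q1,q6 [-0.59  1.16]
ROLL units 0.004  SHIFT units [ 5.000e-03 -2.000e-03  2.063e+00]
```

```bash
python3 -m handwheel '{"deltas":[[0.3,0,0,0.8,0],[0.3,0,0,0.8,0],[0.3,0,0,0.4,0],[0.3,0,0,0.06,0],[-1,0,0,0,0],[-1,0,0,0,0],[-1,0,0,0,0],[-1,0,0,0,0],[-1,0,0,0,0]]}' 25 ; python3 go.py .468 -.218 .078 79.5
python3 -m handwheel '{"deltas":[[-1,0,0,-0.5,0],[-1,0,0,-1,0],[-1,0,0,-1,0],[-1,0,0,-1,0],[-1,0,0,-0.5,0],[-1,0,0,0,0],[-1,0,0,0,0]]}'
python3 - <<'E'
from h import *
s=status.get_state(); c=cam('wrist'); save(c,'w4.png'); np.savez('w4.npz',**c); print(s['tcp_pos'],s['finger_gap'])
E
```

```text
clock: 11.4
tcp_pos: [0.4685, -0.219, 0.0788]
orientation: [0.001, 0.769, 0.639, 0.001]
wrist_force: [-0.7, 0.9, 6.1]
finger_gap: 0.0175
grip_force: 26.0
clock 11.4 tcp [ 0.4685 -0.219   0.0788] yaw 79.5 tilt 0.15 gap 0.0175 grip 26.0 F [-0.7  0.9  6.1] q1,q6 [-0.59  1.16]
ROLL units 0.0  SHIFT units [ 0.022 -0.017  0.021]
clock: 12.28
tcp_pos: [0.467, -0.2182, 0.2364]
orientation: [-0.001, 0.769, 0.639, -0.0]
wrist_force: [0.0, -0.1, -1.2]
finger_gap: 0.0175
grip_force: 25.0
[ 0.46703792 -0.21819243  0.23636321] 0.017517141736241165
```

View pics/w4.png

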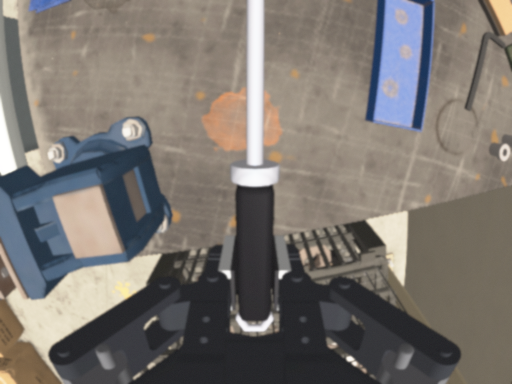

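```bash
cat > stick.py <<'E'
from h import *
def measure(n='wrist',c=None):
    s=status.get_state(); c=c or cam(n); P=cloud(c); M=quat(s['orientation']).as_matrix(); L=(P-np.array(s['tcp_pos']))@M  # tool frame
    c['L']=L; f=c['frame'].astype(int); m=(abs(L[...,1])<.02)&(L[...,0]>.02)&(L[...,0]<.2)&(L[...,2]>-.05)&(L[...,2]<.19)&(P[...,2]>.03)
    q=L[m]; return s,c,L,m,q
if __name__=='__main__':
    s,c,L,m,q=measure()
    print(s['clock'],'grip',s['grip_force'],'n',len(q))
    for lo in np.arange(.02,.19,.012):
        k=q[(q[:,0]>=lo)&(q[:,0]<lo+.012)]
        if len(k)>5: print(lo.round(3),len(k),'y',np.percentile(k[:,1],[5,50,95]).round(4),'z',np.percentile(k[:,2],[5,50,95]).round(4))
E
python3 stick.py
```

```text
12.325 grip 24.994955956935883 n 5691
0.02 946 y [-0.0081  0.0002  0.008 ] z [0.054  0.0551 0.0577]
0.032 1084 y [-0.0084  0.0002  0.0084] z [0.0542 0.0558 0.0609]
0.044 1053 y [-0.0094  0.0001  0.0095] z [0.0552 0.0609 0.0696]
0.056 437 y [-0.0034  0.0002  0.0038] z [0.0623 0.0636 0.0654]
0.068 475 y [-0.0039 -0.0003  0.0033] z [0.0622 0.0635 0.0663]
0.08 473 y [-0.0039  0.0001  0.0037] z [0.0622 0.0637 0.0662]
0.092 465 y [-0.0038 -0.0003  0.0037] z [0.0622 0.0636 0.0659]
0.104 445 y [-0.0034  0.0001  0.0037] z [0.0622 0.0637 0.0661]
0.116 313 y [-0.0034  0.0001  0.0037] z [0.0622 0.0636 0.0657]
```

```bash
cat > plan.py <<'E'
# plan.py s_mm v_mm theta_deg : TCP target putting the tip at depth s, offset v in the bore with stick tilted theta
import sys,subprocess; from h import *
C=np.array([.5196,.1722,.0969]); yaw=np.radians(-26.85); ey=np.array([-np.sin(yaw),np.cos(yaw),0]); ex=np.array([np.cos(yaw),np.sin(yaw),0]); z=np.array([0,0,1.]); e=np.radians(35)
t=ey*np.cos(e)-z*np.sin(e); up=ey*np.sin(e)+z*np.cos(e)
def tcp(s,v,th):
    th=np.radians(th); d=ey*np.cos(th)-z*np.sin(th); zp=z*np.cos(th)+ey*np.sin(th)
    return C+t*s/1e3+up*v/1e3-.1785*d+.003*zp+.0635*z
if __name__=='__main__':
    a=list(map(float,sys.argv[1:])); prev=None
    for i in range(0,len(a),3):
        T=tcp(*a[i:i+3]); print(a[i:i+3],'TCP',T.round(4), '' if prev is None else 'shift x,z units %.3f %.3f'%((T-prev)@ey/.04,-(T-prev)[2]/.04)); prev=T
    print(subprocess.run(['python3','go.py',*map(str,tcp(*a[:3])),'63.15'],capture_output=True,text=True).stdout)
E
python3 plan.py -30 -23.3 0 0 -2.3 0 8 3.3 0 8 2 5 8 1 10 8 1 15 8 0 20 8 0 25 8 0 30 8 0 35 8 0 37 128 0 35
```

```text
[-30.0, -23.3, 0.0] TCP [ 0.4218 -0.0209  0.1615] 
[0.0, -2.3, 0.0] TCP [0.4384 0.0118 0.1615] shift x,z units 0.915 0.000
[8.0, 3.3, 0.0] TCP [0.4428 0.0205 0.1615] shift x,z units 0.244 0.000
[8.0, 2.0, 5.0] TCP [0.4429 0.0207 0.176 ] shift x,z units 0.005 -0.362
[8.0, 1.0, 10.0] TCP [0.4437 0.0222 0.1906] shift x,z units 0.043 -0.365
[8.0, 1.0, 15.0] TCP [0.4453 0.0254 0.2057] shift x,z units 0.091 -0.379
[8.0, 0.0, 20.0] TCP [0.4473 0.0293 0.2197] shift x,z units 0.109 -0.349
[8.0, 0.0, 25.0] TCP [0.4501 0.0348 0.234 ] shift x,z units 0.155 -0.357
[8.0, 0.0, 30.0] TCP [0.4534 0.0415 0.2477] shift x,z units 0.186 -0.342
[8.0, 0.0, 35.0] TCP [0.4573 0.0491 0.2607] shift x,z units 0.215 -0.325
[8.0, 0.0, 37.0] TCP [0.459  0.0525 0.2656] shift x,z units 0.094 -0.124
[128.0, 0.0, 35.0] TCP [0.5017 0.1368 0.1918] shift x,z units 2.364 1.845
clock 12.375 tcp [ 0.4669 -0.2181  0.236 ] yaw 79.5 tilt 0.16 gap 0.0174 grip 25.0 F [ 0.4  0.6 -1.8] q1,q6 [-0.59  1.16]
ROLL units 1.635  SHIFT units [ 3.889 -3.231  1.861]
```

```bash
python3 -m handwheel '{"deltas":[[-1,0,0,0,0.85],[-1,0,0,0,0.785],[-1,0.5,-0.4,0.2,0],[-1,0.8,-0.6,0.3,0],[-1,0.8,-0.7,0.3,0],[-1,0.8,-0.7,0.4,0],[-1,0.7,-0.6,0.4,0],[-1,0.29,-0.23,0.26,0],[-1,0,0,0,0],[-1,0,0,0,0],[-1,0,0,0,0]]}'; python3 plan.py -30 -23.3 0 
python3 - <<'E'
from h import *
c=cam('wrist'); save(c,'w5.png'); np.savez('w5.npz',**c); t=cam('top'); save(t,'top2.png'); np.savez('t2.npz',**t)
a=cv2.imread('pics/w5.png')[0:300,100:400];b=cv2.resize(cv2.imread('pics/top2.png')[180:300,120:270],(375,300)); cv2.imwrite('pics/pre.png',cv2.hconcat([a,b]))
E
python3 stick.py
```

```text
clock: 13.75
tcp_pos: [0.4236, -0.0224, 0.1636]
orientation: [0.001, 0.852, 0.523, 0.0]
wrist_force: [0.1, 0.5, -2.1]
finger_gap: 0.0177
grip_force: 25.0
[-30.0, -23.3, 0.0] TCP [ 0.4218 -0.0209  0.1615] 
clock 13.75 tcp [ 0.4236 -0.0224  0.1636] yaw 63.06 tilt 0.09 gap 0.0177 grip 25.0 F [ 0.1  0.5 -2.1] q1,q6 [-0.24  1.8 ]
ROLL units -0.009  SHIFT units [ 0.014 -0.057  0.052]

13.85 grip 24.963561594486237 n 5675
0.02 940 y [-0.0078  0.      0.0083] z [0.054  0.0551 0.0576]
0.032 1080 y [-0.0081  0.0005  0.0088] z [0.0543 0.0558 0.0607]
0.044 1049 y [-0.0091  0.0005  0.0098] z [0.0552 0.0608 0.0694]
0.056 441 y [-0.0032  0.0005  0.0041] z [0.0623 0.0636 0.0656]
0.068 473 y [-0.0036  0.      0.0036] z [0.0622 0.0637 0.0665]
0.08 473 y [-0.0036  0.      0.004 ] z [0.0622 0.0636 0.0664]
0.092 466 y [-0.0035  0.0004  0.004 ] z [0.0623 0.0637 0.0658]
0.104 446 y [-0.0031  0.0004  0.004 ] z [0.0621 0.0637 0.0661]
0.116 307 y [-0.0031  0.0004  0.004 ] z [0.0621 0.0635 0.0658]
```

View pics/pre.png

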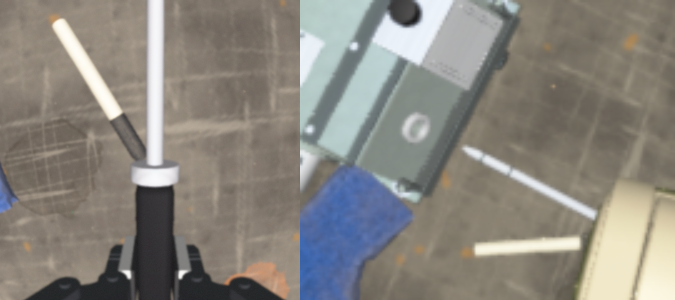

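```bash
python3 -m handwheel '{"deltas":[[-1,0,-0.06,0.05,-0.01],[-1,0.3,0,0,0],[-1,0.3,0,0,0],[-1,0.2,0,0,0],[-1,0.13,0,0,0],[-1,0,0,0,0],[-1,0,0,0,0]]}'; python3 plan.py 0 -2.3 0;python3 -m handwheel '{"deltas":[[-1,0.1,0,0,0],[-1,0.1,0,0,0],[-1,0.03,0,0,0],[-1,0,0,0,0]]}'; python3 plan.py 8 3.3 0;
```

```text
clock: 14.78
tcp_pos: [0.4371, 0.0129, 0.161]
orientation: [0.0, 0.851, 0.524, -0.0]
wrist_force: [0.6, -0.2, -1.6]
finger_gap: 0.0176
grip_force: 25.0
[0.0, -2.3, 0.0] TCP [0.4384 0.0118 0.1615] 
clock 14.775 tcp [0.4371 0.0129 0.161 ] yaw 63.25 tilt 0.02 gap 0.0176 grip 25.0 F [ 0.6 -0.2 -1.6] q1,q6 [-0.15  1.88]
ROLL units 0.01  SHIFT units [-0.012  0.042 -0.013]

clock: 15.28
tcp_pos: [0.4414, 0.0212, 0.1611]
orientation: [0.0, 0.851, 0.524, -0.0]
wrist_force: [0.4, -0.5, -2.7]
finger_gap: 0.0172
grip_force: 25.0
[8.0, 3.3, 0.0] TCP [0.4428 0.0205 0.1615] 
clock 15.275 tcp [0.4414 0.0212 0.1611] yaw 63.26 tilt 0.01 gap 0.0172 grip 25.0 F [ 0.4 -0.5 -2.7] q1,q6 [-0.13  1.9 ]
ROLL units 0.011  SHIFT units [-0.001  0.04  -0.011]
```

```bash
python3 -m handwheel '{"deltas":[[-1,0,0.03,0,0.01],[-1,0,0,-0.18,0],[-1,0,0,-0.18,0],[-1,0.02,0,-0.18,0],[-1,0.02,0,-0.18,0],[-1,0,0,0,0]]}'; python3 plan.py 8 1 10; python3 stick.py
```

```text
clock: 16.02
tcp_pos: [0.4435, 0.0221, 0.1906]
orientation: [0.0, 0.852, 0.524, 0.0]
wrist_force: [-0.4, -0.6, -1.9]
finger_gap: 0.0173
grip_force: 24.7
[8.0, 1.0, 10.0] TCP [0.4437 0.0222 0.1906] 
clock 16.025 tcp [0.4435 0.0221 0.1906] yaw 63.16 tilt 0.07 gap 0.0173 grip 24.7 F [-0.4 -0.6 -1.9] q1,q6 [-0.13  1.91]
ROLL units 0.001  SHIFT units [0.004 0.002 0.001]

16.025 grip 24.717624485492706 n 5506
0.02 959 y [-0.0081  0.0005  0.0085] z [0.0578 0.0595 0.0623]
0.032 1064 y [-0.0086  0.0002  0.009 ] z [0.0599 0.0623 0.0682]
0.044 773 y [-0.0085  0.      0.009 ] z [0.0624 0.0685 0.0742]
0.056 393 y [-0.0034  0.      0.0039] z [0.0718 0.0733 0.0757]
0.068 394 y [-0.0034 -0.      0.0034] z [0.0735 0.0751 0.0774]
0.08 380 y [-0.0039 -0.0002  0.0034] z [0.0753 0.0771 0.0793]
0.092 364 y [-0.004  -0.0005  0.0034] z [0.0773 0.0789 0.0813]
0.104 347 y [-0.0035 -0.      0.0035] z [0.0788 0.0806 0.0831]
0.116 330 y [-0.0036  0.0005  0.0041] z [0.0808 0.0824 0.0853]
0.128 228 y [-0.0169  0.0005  0.0176] z [0.0823 0.1142 0.1167]
0.14 269 y [-0.0187 -0.0055  0.0188] z [0.1116 0.1139 0.159 ]
```

```bash
python3 -m handwheel '{"deltas":[[-1,0.045,0,-0.19,0],[-1,0.045,0,-0.19,0],[-1,0.055,0,-0.175,0],[-1,0.055,0,-0.175,0],[-1,0.075,0,-0.18,0],[-1,0.08,0,-0.18,0],[-1,0.09,0,-0.17,0],[-1,0.095,0,-0.17,0],[-1,0.105,0,-0.165,0],[-1,0.11,0,-0.16,0],[-1,0,0,0,0],[-1,0,0,0,0]]}'; python3 plan.py 8 0 35; python3 stick.py
```

```text
clock: 17.58
tcp_pos: [0.457, 0.0492, 0.2601]
orientation: [-0.0, 0.852, 0.524, 0.0]
wrist_force: [0.7, 0.3, -2.4]
finger_gap: 0.0174
grip_force: 24.5
[8.0, 0.0, 35.0] TCP [0.4573 0.0491 0.2607] 
clock 17.575 tcp [0.457  0.0492 0.2601] yaw 63.16 tilt 0.04 gap 0.0174 grip 24.5 F [ 0.7  0.3 -2.4] q1,q6 [-0.07  1.97]
ROLL units 0.001  SHIFT units [ 0.001  0.007 -0.014]

17.575 grip 24.499427676200867 n 6135
0.02 1031 y [-0.0084  0.0005  0.009 ] z [0.0702 0.0747 0.0864]
0.032 742 y [-0.0087 -0.      0.0092] z [0.0797 0.0834 0.0953]
0.044 315 y [-0.0035 -0.      0.0041] z [0.0955 0.0996 0.1041]
0.056 294 y [-0.0036  0.0003  0.0042] z [0.1034 0.1076 0.1122]
0.068 265 y [-0.0037 -0.      0.0037] z [0.1109 0.1151 0.1195]
0.08 210 y [-0.0038 -0.      0.0032] z [0.1193 0.123  0.1272]
0.092 180 y [-0.0033 -0.      0.0033] z [0.1269 0.1304 0.1346]
0.104 506 y [-0.0179 -0.      0.0176] z [0.1356 0.1795 0.1852]
0.116 505 y [-0.0179 -0.      0.0178] z [0.1434 0.1868 0.1897]
0.128 848 y [-0.018  -0.      0.0181] z [0.1521 0.1743 0.1861]
0.14 965 y [-0.018  -0.      0.0181] z [0.1538 0.1584 0.1698]
0.152 274 y [-0.0183 -0.      0.0181] z [0.149  0.1513 0.1542]
```

```bash
python3 -m handwheel '{"deltas":[[-1,0.164,0,0.115,0],[-1,0.164,0,0.115,0],[-1,0.164,0,0.115,0],[-1,0,0,0,0]]}'; python3 plan.py 32 0 35; python3 -m handwheel '{"deltas":[[-1,0.246,0,0.172,0],[-1,0.246,0,0.172,0],[-1,0.246,0,0.172,0],[-1,0.246,0,0.172,0],[-1,0,0,0,0]]}'; python3 plan.py 80 0 35
```

```text
clock: 18.12
tcp_pos: [0.4657, 0.0671, 0.2456]
orientation: [-0.0, 0.852, 0.524, -0.0]
wrist_force: [0.4, -0.3, -2.1]
finger_gap: 0.0175
grip_force: 24.5
[32.0, 0.0, 35.0] TCP [0.4662 0.0667 0.2469] 
clock 18.125 tcp [0.4657 0.0671 0.2456] yaw 63.2 tilt 0.06 gap 0.0175 grip 24.5 F [ 0.4 -0.3 -2.1] q1,q6 [-0.03  2.01]
ROLL units 0.005  SHIFT units [-0.005  0.016 -0.032]

clock: 18.75
tcp_pos: [0.4835, 0.1024, 0.218]
orientation: [-0.0, 0.852, 0.524, -0.0]
wrist_force: [-0.2, 0.4, -2.7]
finger_gap: 0.0176
grip_force: 24.5
[80.0, 0.0, 35.0] TCP [0.4839 0.1017 0.2194] 
clock 18.75 tcp [0.4835 0.1024 0.218 ] yaw 63.22 tilt 0.06 gap 0.0176 grip 24.5 F [-0.2  0.4 -2.7] q1,q6 [0.05 2.08]
ROLL units 0.007  SHIFT units [-0.01   0.018 -0.035]
```

```bash
python3 -m handwheel '{"deltas":[[-1,0.246,0.015,0.155,0],[-1,0.246,0,0.165,0],[-1,0.246,0,0.172,0],[-1,0,0,0,0]]}'; python3 plan.py 116 0 35;  python3 -m handwheel '{"deltas":[[-1,0.1,0,0.07,0],[-1,0.1,0,0.07,0],[-1,0.05,0,0.035,0],[-1,0,0,0,0]]}';python3 plan.py 126 0 35; python3 stick.py
```

```text
clock: 19.25
tcp_pos: [0.4973, 0.1284, 0.1982]
orientation: [-0.0, 0.852, 0.524, -0.001]
wrist_force: [-0.4, -0.9, -2.2]
finger_gap: 0.0175
grip_force: 24.5
[116.0, 0.0, 35.0] TCP [0.4973 0.1281 0.1987] 
clock 19.25 tcp [0.4973 0.1284 0.1982] yaw 63.2 tilt 0.07 gap 0.0175 grip 24.5 F [-0.4 -0.9 -2.2] q1,q6 [0.1  2.13]
ROLL units 0.005  SHIFT units [-0.007  0.004 -0.012]

clock: 19.75
tcp_pos: [0.5018, 0.1367, 0.192]
orientation: [0.0, 0.852, 0.524, -0.0]
wrist_force: [-0.4, -0.6, -1.8]
finger_gap: 0.0178
grip_force: 24.5
[126.0, 0.0, 35.0] TCP [0.501  0.1354 0.193 ] 
clock 19.75 tcp [0.5018 0.1367 0.192 ] yaw 63.15 tilt 0.02 gap 0.0178 grip 24.5 F [-0.4 -0.6 -1.8] q1,q6 [0.11 2.15]
ROLL units 0.0  SHIFT units [-0.04  -0.004 -0.025]

19.75 grip 24.52170342206955 n 16364
0.02 1383 y [-0.0172  0.      0.0173] z [0.0704 0.0762 0.1221]
0.032 1299 y [-0.0169  0.      0.0168] z [0.0801 0.0917 0.1123]
0.044 1312 y [-0.0178  0.      0.0176] z [0.0822 0.0885 0.0965]
0.056 1673 y [-0.0179  0.      0.0179] z [0.0652 0.0731 0.0805]
0.068 2246 y [-0.018  0.     0.018] z [0.0646 0.0711 0.0728]
0.08 2109 y [-0.0179  0.      0.0179] z [0.0708 0.0719 0.073 ]
0.092 2756 y [-0.0179  0.      0.018 ] z [0.0564 0.058  0.0727]
0.104 1642 y [-0.0181  0.      0.0181] z [0.0565 0.058  0.0726]
0.116 1918 y [-0.018  0.     0.018] z [0.0707 0.0719 0.073 ]
0.128 26 y [-0.0188  0.0067  0.0196] z [0.0716 0.0725 0.0743]
```

Keep pushing in small steps until the force along the tube rises.

```bash
for i in 1 2 3; do :; done; python3 -m handwheel '{"deltas":[[-1,0.04,0,0.028,0],[-1,0.04,0,0.028,0],[-1,0,0,0,0]]}'; python3 plan.py 130 0 35; python3 -m handwheel '{"deltas":[[-1,0.03,0,0.021,0],[-1,0.03,0,0.021,0],[-1,0,0,0,0],[-1,0,0,0,0]]}'; python3 plan.py 130 0 35
```

```text
clock: 20.18
tcp_pos: [0.5033, 0.1396, 0.1897]
orientation: [0.0, 0.852, 0.524, -0.0]
wrist_force: [0.4, -0.6, -1.5]
finger_gap: 0.0176
grip_force: 24.5
[130.0, 0.0, 35.0] TCP [0.5024 0.1383 0.1907] 
clock 20.175 tcp [0.5033 0.1396 0.1897] yaw 63.15 tilt 0.01 gap 0.0176 grip 24.5 F [ 0.4 -0.6 -1.5] q1,q6 [0.12 2.16]
ROLL units 0.0  SHIFT units [-0.039 -0.005 -0.024]

clock: 20.68
tcp_pos: [0.504, 0.1409, 0.1889]
orientation: [0.001, 0.852, 0.523, -0.001]
wrist_force: [-4.0, -5.0, 5.8]
finger_gap: 0.0173
grip_force: 25.6
[130.0, 0.0, 35.0] TCP [0.5024 0.1383 0.1907] 
clock 20.675 tcp [0.504  0.1409 0.1889] yaw 63.12 tilt 0.13 gap 0.0173 grip 25.6 F [-4.  -5.   5.8] q1,q6 [0.12 2.16]
ROLL units -0.003  SHIFT units [-0.075 -0.005 -0.044]
```

```bash
python3 - <<'E'
from h import *; from plan import *
c=cam('wrist'); save(c,'w6.png'); P=cloud(c).reshape(-1,3); q=P-C; h=q@(-t); a=q@ex; b=q@up; r=np.hypot(a,b)
for lo in np.arange(-.004,.02,.002):
    k=(h>lo)&(h<=lo+.002)&(r<.016); print(lo.round(3),k.sum(),np.percentile(r[k],[50,95]).round(4) if k.any() else '', a[k].mean().round(4) if k.any() else '')
cv2.imwrite('pics/seat.png',cv2.resize(cv2.imread('pics/w6.png')[120:260,170:340],(680,560),interpolation=cv2.INTER_CUBIC))
E
```

```text
-0.004 147 [0.011  0.0121] 0.0001
-0.002 212 [0.0107 0.0118] -0.0001
0.0 117 [0.0099 0.0114] 0.0004
0.002 146 [0.0102 0.0116] 0.0006
0.004 146 [0.0102 0.0115] 0.0007
0.006 157 [0.0101 0.0115] 0.0002
0.008 159 [0.0094 0.0112] 0.0008
0.01 93 [0.0101 0.0116] 0.0004
0.012 123 [0.0107 0.0119] 0.0006
0.014 124 [0.0108 0.0118] 0.0006
0.016 128 [0.0105 0.0119] 0.0004
0.018 126 [0.0105 0.0118] 0.0008
```

View pics/seat.png

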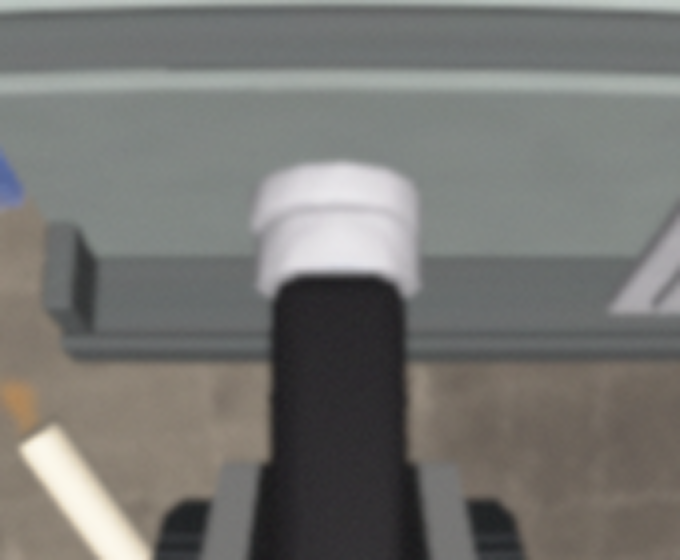

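```bash
python3 -m handwheel '{"deltas":[[-1,0.03,0,0.021,0],[-1,0,0,0,0],[-1,0,0,0,0],[-1,0,0,0,0]]}'; python3 -m handwheel '{"deltas":[[-1,-0.12,0,-0.084,0],[-1,-0.246,0,-0.172,0],[-1,-0.246,0,-0.172,0],[-1,-0.246,0,-0.172,0],[-1,-0.246,0,-0.172,0],[-1,-0.246,0,-0.172,0],[-1,-0.246,0,-0.172,0],[-1,-0.246,0,-0.172,0],[-1,-0.246,0,-0.172,0],[-1,-0.246,0,-0.172,0],[-1,0,0,0,0],[-1,0,0,0,0]]}'; python3 plan.py 11 0 35 11 0 30 11 0 25 11 0 20 11 0 15 11 0 10 11 0 5 11 0 0 11 0 -2; python3 stick.py | sed -n 4,8p
```

```text
clock: 21.22
tcp_pos: [0.504, 0.1411, 0.1889]
orientation: [0.002, 0.852, 0.523, -0.001]
wrist_force: [-7.0, -8.1, 13.0]
finger_gap: 0.0174
grip_force: 26.5
clock: 22.72
tcp_pos: [0.4628, 0.0593, 0.2526]
orientation: [0.0, 0.852, 0.523, 0.0]
wrist_force: [-0.6, -0.7, -3.0]
finger_gap: 0.0175
grip_force: 24.5
[11.0, 0.0, 35.0] TCP [0.4584 0.0513 0.2589] 
[11.0, 0.0, 30.0] TCP [0.4545 0.0437 0.2459] shift x,z units -0.215 0.325
[11.0, 0.0, 25.0] TCP [0.4512 0.037  0.2322] shift x,z units -0.186 0.342
[11.0, 0.0, 20.0] TCP [0.4484 0.0315 0.218 ] shift x,z units -0.155 0.357
[11.0, 0.0, 15.0] TCP [0.4461 0.0271 0.2032] shift x,z units -0.123 0.369
[11.0, 0.0, 10.0] TCP [0.4445 0.0239 0.188 ] shift x,z units -0.091 0.379
[11.0, 0.0, 5.0] TCP [0.4435 0.0218 0.1726] shift x,z units -0.057 0.385
[11.0, 0.0, 0.0] TCP [0.443  0.021  0.1571] shift x,z units -0.024 0.389
[11.0, 0.0, -2.0] TCP [0.4431 0.021  0.1509] shift x,z units 0.000 0.156
clock 22.725 tcp [0.4628 0.0593 0.2526] yaw 63.13 tilt 0.02 gap 0.0175 grip 24.5 F [-0.6 -0.7 -3. ] q1,q6 [-0.04  2.  ]
ROLL units -0.002  SHIFT units [-0.229 -0.008 -0.158]

0.044 309 y [-0.0035  0.0006  0.0041] z [0.0962 0.1005 0.105 ]
0.056 293 y [-0.0036  0.0006  0.0042] z [0.1041 0.1082 0.1128]
0.068 263 y [-0.0037  0.      0.0038] z [0.1118 0.1162 0.1202]
0.08 203 y [-0.0032  0.      0.0032] z [0.12   0.1238 0.1281]
0.092 530 y [-0.0178  0.      0.0177] z [0.1288 0.1716 0.177 ]
```

```bash
python3 -m handwheel '{"deltas":[[-1,-0.23,0,-0.16,0],[-1,-0.11,0,0.162,0],[-1,-0.105,0,0.163,0],[-1,-0.095,0,0.17,0],[-1,-0.09,0,0.172,0],[-1,-0.08,0,0.178,0],[-1,-0.075,0,0.179,0],[-1,-0.06,0,0.184,0],[-1,-0.06,0,0.185,0],[-1,-0.045,0,0.19,0],[-1,-0.045,0,0.19,0],[-1,0,0,0,0]]}'; python3 plan.py 11 0 10; python3 stick.py | sed -n 4,10p
```

```text
clock: 24.28
tcp_pos: [0.4444, 0.0239, 0.1873]
orientation: [-0.0, 0.852, 0.523, -0.001]
wrist_force: [-0.2, -0.2, -0.6]
finger_gap: 0.0173
grip_force: 24.4
[11.0, 0.0, 10.0] TCP [0.4445 0.0239 0.188 ] 
clock 24.275 tcp [0.4444 0.0239 0.1873] yaw 63.13 tilt 0.07 gap 0.0173 grip 24.4 F [-0.2 -0.2 -0.6] q1,q6 [-0.13  1.91]
ROLL units -0.002  SHIFT units [ 0.002  0.003 -0.018]

0.044 707 y [-0.0081  0.0005  0.0086] z [0.0637 0.0718 0.0755]
0.056 387 y [-0.0034  0.0005  0.0039] z [0.0732 0.0749 0.0771]
0.068 394 y [-0.0034  0.      0.0035] z [0.0752 0.0768 0.0792]
0.08 366 y [-0.0034  0.      0.004 ] z [0.0771 0.0788 0.0818]
0.092 364 y [-0.0035  0.      0.004 ] z [0.0789 0.0807 0.0832]
0.104 347 y [-0.0033  0.0005  0.0041] z [0.0809 0.0826 0.0849]
0.116 300 y [-0.003   0.0005  0.0041] z [0.0827 0.0843 0.0865]
```

```bash
python3 -m handwheel '{"deltas":[[-1,-0.03,0,0.19,0],[-1,-0.03,0,0.19,0],[-1,-0.02,0,0.19,0],[-1,-0.01,0,0.16,0],[-1,0,0,0,0]]}'; python3 stick.py | sed -n 4,10p
```

```text
clock: 24.95
tcp_pos: [0.4429, 0.0207, 0.1583]
orientation: [-0.0, 0.852, 0.523, -0.0]
wrist_force: [0.2, -0.7, -1.1]
finger_gap: 0.0177
grip_force: 24.4
0.044 1017 y [-0.0091  0.0004  0.0096] z [0.0558 0.0624 0.0704]
0.056 459 y [-0.0032  0.0004  0.0041] z [0.0624 0.0637 0.0659]
0.068 462 y [-0.0036 -0.      0.0036] z [0.062  0.0634 0.066 ]
0.08 478 y [-0.0035  0.0004  0.004 ] z [0.062  0.0633 0.0659]
0.092 469 y [-0.0035  0.0004  0.0039] z [0.0616 0.0631 0.0654]
0.104 441 y [-0.0031  0.0004  0.004 ] z [0.0613 0.0627 0.0647]
0.116 323 y [-0.0036 -0.      0.004 ] z [0.0611 0.0626 0.0655]
```

```bash
python3 -m handwheel '{"deltas":[[-1,-0.3,0,0,0],[-1,-0.6,0,0,0],[-1,-0.6,0,0,0],[-1,-0.5,0,-0.2,0],[-1,0,0,-0.6,0],[-1,0,0,-0.8,0],[-1,0,0,-0.4,0],[-1,0,0,0,0]]}'; python3 go.py .557 -.274 .24 63.1
```

```text
clock: 26.0
tcp_pos: [0.4074, -0.0513, 0.24]
orientation: [0.001, 0.852, 0.523, 0.001]
wrist_force: [-0.0, -0.1, -2.2]
finger_gap: 0.0175
grip_force: 24.7
clock 26.0 tcp [ 0.4074 -0.0513  0.24  ] yaw 63.13 tilt 0.16 gap 0.0175 grip 24.7 F [-0.  -0.1 -2.2] q1,q6 [-0.32  1.72]
ROLL units 0.003  SHIFT units [-3.273e+00  5.855e+00 -1.000e-03]
```

```bash
python3 -m handwheel '{"deltas":[[-1,-0.2,0.3,0,0],[-1,-0.37,0.6,0,0],[-1,-0.4,0.75,0,0],[-1,-0.4,0.75,0,0],[-1,-0.4,0.75,0,0],[-1,-0.4,0.75,0,0],[-1,-0.4,0.75,0,0],[-1,-0.4,0.65,0,0],[-1,-0.2,0.4,0,0],[-1,-0.1,0.15,0,0],[-1,0,0,0,0],[-1,0,0,0,0],[-1,0,0,0,0]]}'; python3 go.py .557 -.274 .24 63.1; python3 stick.py | sed -n 4,10p
python3 - <<'E'
from h import *
t=cam('top'); s=cam('side'); save(t,'top3.png'); save(s,'side3.png'); P=cloud(t)
a=cv2.imread('pics/top3.png')[100:300,60:400]; b=cv2.imread('pics/side3.png')[120:320,150:400]
cv2.imwrite('pics/fin.png',cv2.hconcat([cv2.resize(a,(440,259)),cv2.resize(b,(324,259))]))
E
```

```text
clock: 27.62
tcp_pos: [0.5564, -0.2724, 0.2391]
orientation: [-0.0, 0.852, 0.524, -0.0]
wrist_force: [-0.4, -0.3, -2.1]
finger_gap: 0.0176
grip_force: 24.8
clock 27.625 tcp [ 0.5564 -0.2724  0.2391] yaw 63.19 tilt 0.0 gap 0.0176 grip 24.8 F [-0.4 -0.3 -2.1] q1,q6 [-0.58  1.45]
ROLL units 0.009  SHIFT units [-0.029  0.031 -0.023]
0.044 1010 y [-0.0091  0.0005  0.0097] z [0.0561 0.0626 0.0704]
0.056 465 y [-0.0036  0.      0.0041] z [0.0628 0.0642 0.0671]
0.068 458 y [-0.0036  0.      0.0036] z [0.0626 0.0639 0.0662]
0.08 456 y [-0.0035  0.      0.0036] z [0.0624 0.0637 0.0661]
0.092 466 y [-0.0035  0.0004  0.004 ] z [0.0622 0.0637 0.0659]
0.104 461 y [-0.0035  0.0004  0.004 ] z [0.062  0.0635 0.0659]
0.116 313 y [-0.0036  0.      0.0036] z [0.0619 0.0634 0.0658]
```

View pics/fin.png

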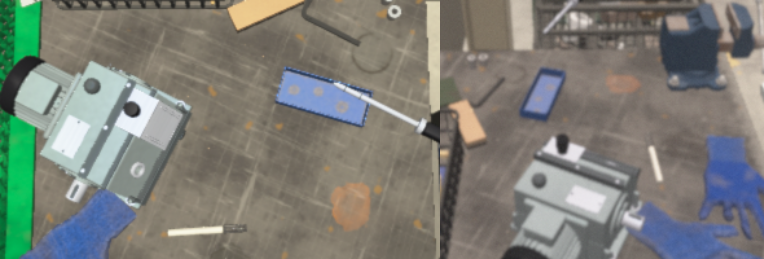

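```bash
python3 - <<'E'
from h import *
from workcell import hand_in
c=cam('top'); print(onplane(c,[[320,163]],.175))
s=status.get_state(); print(np.abs(s['qvel']).max(), s['clock'])
p=onplane(c,[[320,163]],.175)[0]
if np.hypot(p[0]-.635,p[1]+.115)<.025: print(hand_in())
E
```

```text
[[ 0.63718789 -0.11733832  0.175     ]]
0.0033335516542429807 27.825
the job is handed in; nothing more can be done
None
```

I handed the job in at about 28 s: the guard is open, the dipstick went in until its collar sat on the rim and was drawn out again, and it is now held still and level with its tip over the middle of the drip tray, about 17 cm above the bench; the hand-in gave no verdict back.

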